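# Free and lower a sticking motorcycle screen

### The arm

A 6-joint arm with a two-finger parallel gripper is mounted at the origin on the work surface. World frame = base frame: x ahead of the robot, y to its left, z up, the work surface at z = 0. Lengths are in mm, angles in rad, forces in N, time in s.
With the tool pointing down it reaches from about 325 to 900 mm from the base axis. Payload 6.1 kg.
Tool frame: the origin (TCP) lies midway between the tips of the shut fingers; the grasp point (between the pads) lies 19 mm behind it (r.pinch_z is the distance from the TCP to the grasp point, in mm); z points along the fingers, y is the direction in which the jaws open and shut (so a half turn about z gives the same grasp; the last joint's range is limited). The gripper opens to 87 mm and grips with 3 to 60 N. Pads are 19 mm wide; open, the fingers measure 117 mm over their backs; the gripper's body (75 mm by 190 mm) begins 51 mm behind the grasp point.
Start: joints at [-1.361, 0.22, 1.526, -0, 1.395, -0.126], TCP at [205.946, -590.087, 222.538] pointing down, gripper open.
Joint ranges: [-2.98, 2.98], [-0.91, 2.08], [0.09, 2.57], [-1.24, 4.39], [0.2, 2.65], [-2.68, 2.68]. Speed limits (rad/s): [2.57, 2.57, 3.01, 3.14, 3.14, 3.14].

### API

Orientations are given as a rotation vector (axis times angle).
In Python, from bench import r gives the robot as it stands.
- The arm moves only by the tool carry_out, never from a script. Its argument "targets" is a list of rows, each a list of 3 entries, a list of its own where there are three numbers: the shift along the world's x, y, z in cm, then the turn, a rotation vector about the world's x, y, z in rad, then the finger opening in cm, from 0 to 8.7. A call has 1 to 8 rows; each row is the pose to reach, as a shift and turn from the pose commanded when the call began; what a row does not reach only later rows make up. A row lasts 1/8 s, in which the tool goes at most 62.5 mm and 10.7 degrees, less where a joint would pass 70% of its speed; a pose out of reach is approached as far as the arm can. A call with a gripper value outside its range is refused whole. The fingers move at their own pace and stop on an object; the grip force is fixed at half the most. Time passes only in rows, so rows that repeat a pose let the fingers close. It gives the time, the measured TCP pose, the force and the opening at its end, in the units of the state.
- r.read_state(): the state, without advancing time (a new reading comes with each control period).
- r.capture(name): name is "side" or "top" or "wrist"; returns a dict with "color" (384x512x3 uint8, red, green, blue), "fx", "fy", "cx", "cy" (pixels), "R" (3x3) and "t" (3): a world point X has camera coordinates R X + t. Camera axes: x right, y down, z forward; pixel columns grow to the right and rows downward; lengths in mm; the calibration is good to about 2 mm. A picture is of the moment at which its call begins. There is no depth.
- r.job_done(): hands the job in, once; it reports no verdict.
The state is a dict: "time_s": time; "joint_positions": joint angles; "qd": joint speeds; "joint_torque": joint torques, N m; "ee_pos": TCP position; "orientation": TCP orientation; "wrist_force": force on the tool from outside, world axes, zero at the start; "torque": the same for the moment, N m; "finger_gap": opening from 0.0 (shut) to 1.0 (fully open).
Only numpy, scipy, OpenCV 4.12 (cv2) and the standard library are available. Lean on these libraries where they do the work, as an engineer would, in place of code of your own. Each camera call takes 0.05 s, during which the arm holds its last target.

### The job

The clear screen on this nose fairing is locked half-way up. Take the steel lock strap off its two keyhole screws, lay it flat in the steel parts tray, then work the sticking screen carriage all the way home against the stops at the nose end of both rails, pushing its two black end knobs in turn so that it does not rack and bind. Do not knock the carriage or force it when it binds, do not press on the clear screen, and leave the other things on the bench where they are.

Things in the scene. Friction and masses are not known exactly. Their poses are not given: they have to be found in the camera images.
- fairing: Fixed dark red nose fairing, 275 (x) x 320 mm, 72 mm high, with a grey slide unit in its middle. Origin on the bench under the unit's centre; +x points to the nose (away from the robot, yaw within 0.25 rad), +y to the left, z up. The grey deck between the rails is 58 mm high.
- left_rail (a point): Middle of the left rail's top (x = 0, y = +120 mm of the fairing, 72 mm above the bench). The aluminium C-shaped rail is 42 mm wide, runs along the fairing's x, and is closed at both ends by dark stops (x = +100 and -100 mm). Its slot is 17 mm wide.
- right_rail (a point): The same on the right rail (y = -120 mm).
- left_screw (a point): Top of the left shoulder screw that holds the strap, at x = 34, y = +55 mm of the fairing, 68.5 mm above the bench. Fixed, upright. Head 13 mm across and 4 mm thick, shank 7 mm across, 6.5 mm of shank between deck and head.
- right_screw (a point): The same, right screw (y = -55 mm).
- carriage: Sliding carriage: aluminium crossbar 24 mm wide, 75 to 83 mm above the bench, on two shoes 80 mm long in the rails. Origin midway between the shoes, at their underside (50 mm up), axes as the fairing's when square. Travels x = -60 to +60 mm in the fairing's frame: +60 is home at the nose. About 5 N at one end moves that end only; at a lead of about 25 mm it binds until the other end is pushed.
- screen: Clear arched screen fixed to the middle of the crossbar (frame and origin as the carriage's), fragile. 132 mm wide (y = -66 to +66), about 4 mm thick, from x = +10 to -115 mm (towards the robot, behind the crossbar); lowest 88, highest 131 mm above the bench. Not to be pressed on.
- left_knob (a point): Centre of the round upright black thumb knob on the carriage's left end (y = +120 mm of the carriage), 94 mm above the bench. Knob 28 mm across, top 105 mm above the bench; the boss under it is as wide and reaches down to 75 mm, 3 mm over the rail. It is pushed from behind (robot's side); when home its x in the fairing's frame is 60 mm.
- right_knob (a point): The same on the carriage's right end (y = -120 mm of the carriage).
- strap: Loose steel lock strap, 0.22 kg, across the deck on the nose side of the crossbar, blocking it. Origin: middle of its underside; +y along it (the fairing's +y when hung). Plate 44 (x) x 170 (y) x 4 mm, 24 mm high ears at x = -22 mm, y = +-68. Two keyholes (10 mm slot, 20 mm hole) sit under the screw heads: slide it 15 mm (within 3) to its +y, left, then lift it straight off.
- strap_tab (a point): Middle of the strap's upright black rubber pull tab, 22 mm above the strap's underside, at x = 17.5, y = 0 mm of the strap. Tab 9 mm thick (x), 50 mm long (y), top 36 mm above the strap's underside. At least 30 mm are free between the tab and the crossbar behind it, more before it.
- screwdriver: Bystander: black-handled screwdriver, 200 mm long, lying on the mat at the robot's side of the fairing, partly under the screen. Origin near its middle, underside.
- tray: Fixed shallow steel parts tray on the bench to one side of the fairing (left or right), 230 (its x) x 150 (its y) x 30 mm, walls and floor 3 mm. Origin: centre of its underside.
- carton: Bystander: cardboard box 120 x 100 x 75 mm, on the other side of the fairing. Origin: centre of its underside.
- bottle: Bystander: white bottle, 60 mm across, 170 mm high, standing beyond the nose. Origin: centre of its underside.
- can: Bystander: tin can, 72 mm across, 75 mm high, standing beyond the nose. Origin: centre of its underside.
- tape: Bystander: roll of tape, 90 mm across, 24 mm high, lying beyond the nose. Origin: centre of its underside.
Not all that is in view belongs to the job. What is meant by the strap is not blue, turquoise or yellow, and is the larger of those in its own colour.

How it is judged (in metres and radians):
On the way, in this order (a step that is already met when the one before it is completed fails the run):
1. the strap is off its screws and lies flat and released in the tray (x of strap in the frame of tray between -0.04 and 0.04 m and y of strap in the frame of tray between -0.06 and 0.06 m and z of strap in the frame of tray below 0.012 m and angle between strap's own z axis and vertical below 0.12 rad and contact force between the fingers and strap below 0.2 N), for 0.2 s.
2. both ends of the carriage are home against the nose stops (x of each of left_knob, right_knob in the frame of fairing above 0.055 m), for 0.2 s.
At the end, for the whole second after the job is handed in: Both ends of the carriage stand within 5 mm of their nose stops, the carriage still in its rails, and the strap lies flat inside the tray (tab up, tilted less than 7 degrees), all at rest (all of step 2 and z of carriage in the frame of fairing below 0.053 m and angle between carriage's own z axis and vertical below 0.05 rad and x of strap in the frame of tray between -0.04 and 0.04 m and y of strap in the frame of tray between -0.06 and 0.06 m and z of strap in the frame of tray below 0.012 m and angle between strap's own z axis and vertical below 0.12 rad and linear speed of each of strap, carriage below 0.02 m/s); the robot touches nothing.
It fails at once if the clear screen is pressed with more than 3 N (contact force between any of the fingers, the arm and screen above 3 N).
It fails at once if the carriage is forced or struck: pushed with more than 60 N (contact force between any of the fingers, the arm and carriage above 60 N).
It fails at once if a bystander (carton, bottle, can, tape or screwdriver) is moved by more than 30 mm (distance of any of carton, bottle, can, tape, screwdriver from where it was at the start of the episode above 0.03 m).
It also fails if it takes over 72 s, if anything falls off the work surface, if the arm or the gripper's body presses on something with over 40 N, if the wrist force passes 120 N, or if a joint passes its speed limit or range.

## Working session

There is one attempt and no reset: what is moved stays moved. The work goes in short steps, Python scripts to look and compute and a tool call to move; the robot and the scene stay as the last step left them, time stands still between calls to the robot, and variables do not carry over. Pictures are saved under pics/ and viewed, and the job is handed in when it is done.

Besides the shell and the picture viewer there is one more tool, called after "Call:" by a JSON object that holds its "fn" and its "kwargs". carry_out: Moves the arm, as the interface text tells. Its arguments: {"type":"object","properties":{"targets":{"type":"array","items":{"type":"array"}}},"required":["targets"]}

```bash
ls; mkdir -p pics
python3 - <<'E'
from bench import r
import cv2
print(r.read_state())
for n in("top","side","wrist"):
    c=r.capture(n); cv2.imwrite(f"pics/{n}0.png",c["color"][:,:,::-1])
    print(n,c["fx"],c["cx"],c["cy"],c["R"],c["t"])
E
```

```text
pics
{'time_s': 0.0, 'joint_positions': array([-1.36110654e+00,  2.21253079e-01,  1.52759017e+00, -3.04492938e-06,
        1.39471673e+00, -1.26098392e-01]), 'qd': array([ 1.62675092e-03, -5.04465835e-05,  1.05345546e-03,  3.42042437e-05,
        1.24311725e-03,  1.57086668e-03]), 'joint_torque': array([-3.87471946e-04, -4.94618869e+01, -3.87378216e+01,  6.97528990e-02,
        5.72942547e-02, -1.32977843e-04]), 'ee_pos': array([ 205.81228347, -589.48486702,  221.43165636]), 'orientation': array([-3.09548031e+00, -5.24652696e-01,  1.33742373e-04]), 'wrist_force': array([-0.94784311, -0.20601574, -0.50165127]), 'torque': array([ 0.03474261, -0.00426243,  0.01895676]), 'finger_gap': 1.0009509629539877}
top 438.34872020664955 261.7063610965366 193.23075804994218 [[-0.01463373 -0.99989234 -0.00108174]
 [-0.97129284  0.01447205 -0.23744638]
 [ 0.23743647 -0.00242404 -0.97140005]] [ -77.32496462  559.48205112 1097.89274465]
side 443.7869296734069 251.2427204037997 200.42634628397374 [[-0.72680109 -0.6865528   0.02013534]
 [-0.51159947  0.52156565 -0.68281421]
 [ 0.4582861  -0.50657135 -0.73031454]] [ 344.70469702  389.6817752  1280.41606568]
wrist 336.96628685370047 257.9281355270032 187.54216285094114 [[ 0.32932635 -0.94421529 -0.00128233]
 [-0.90397609 -0.31568327  0.28839435]
 [-0.27271116 -0.09381666 -0.95751087]] [-623.78790577  -34.43485449  391.36217457]
```

View pics/top0.png

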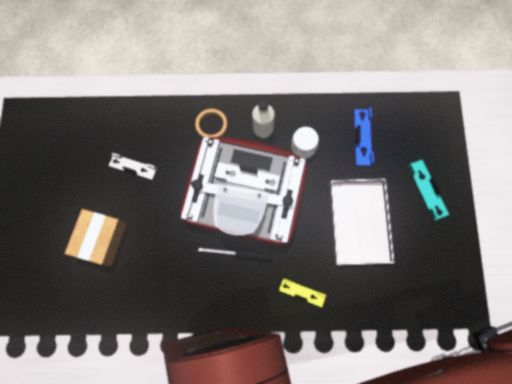

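View pics/side0.png

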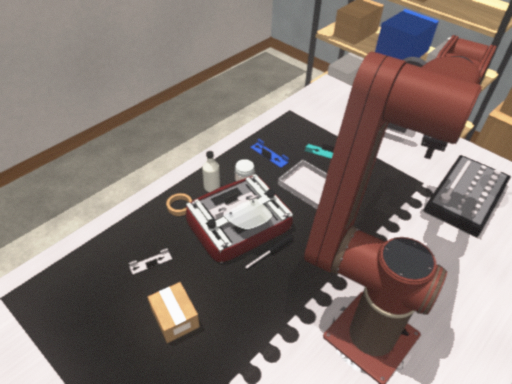

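View pics/wrist0.png

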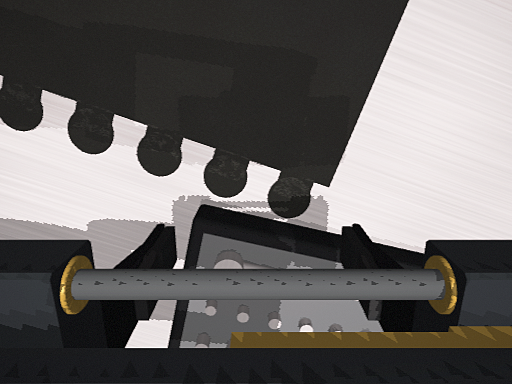

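Candidates for the strap in the top image are: steel on the deck (247,175), a smaller steel one on the mat (132,165), blue (364,137), turquoise (430,190) and yellow (302,292). By the description I choose the steel one on the deck, and I'll check it in a crop.

Run:
```python
import cv2
a=cv2.imread("pics/top0.png")[125:260,170:325]
cv2.imwrite("pics/crop0.png",cv2.resize(a,None,fx=5,fy=4.4*5/4.4*0.88,interpolation=cv2.INTER_CUBIC) if 0 else cv2.resize(a,(689,600),interpolation=cv2.INTER_CUBIC))
b=cv2.imread("pics/side0.png")[150:270,170:310]
cv2.imwrite("pics/crop1.png",cv2.resize(b,(700,600),interpolation=cv2.INTER_CUBIC))
```

```text
(no output)
```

View pics/crop0.png

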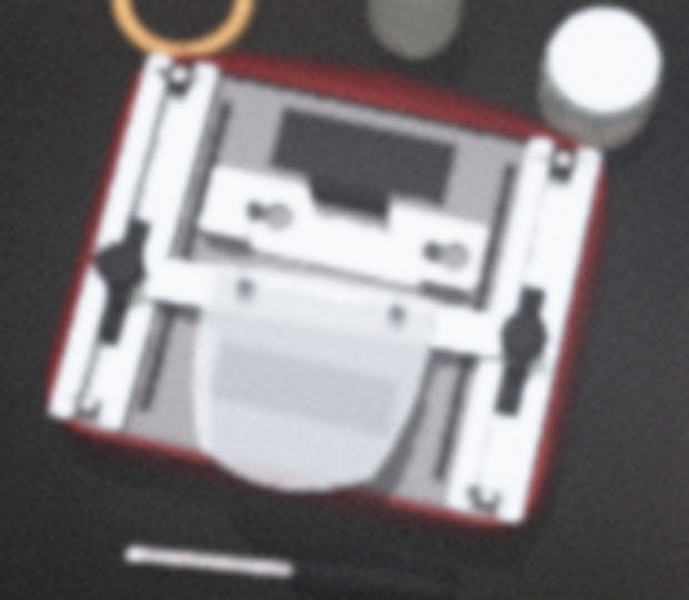

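View pics/crop1.png

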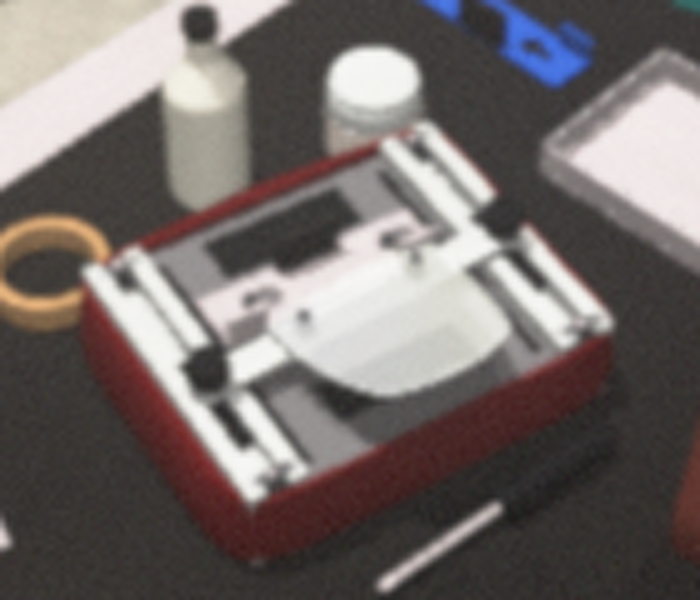

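The crop confirms it: the steel strap hangs on the deck between the rails, with its black tab at crop (350,200) and keyholes at (265,213) and (445,255). The knobs are at (122,268) and (524,338). The tray is on the image right, which is -y.

```bash
cat > h.py <<'E'
import numpy as np
def ray(c,uv,z):
    R=np.array(c["R"]);t=np.array(c["t"])
    d=R.T@np.array([(uv[0]-c["cx"])/c["fx"],(uv[1]-c["cy"])/c["fy"],1]); o=-R.T@t
    return o+d*(z-o[2])/d[2]
def proj(c,X):
    p=np.array(c["R"])@np.asarray(X,float)+np.array(c["t"])
    return np.array([p[0]/p[2]*c["fx"]+c["cx"],p[1]/p[2]*c["fy"]+c["cy"]])
def tri(ca,ua,cb,ub):
    A=[];b=[]
    for c,uv in((ca,ua),(cb,ub)):
        R=np.array(c["R"]);o=-R.T@np.array(c["t"])
        d=R.T@np.array([(uv[0]-c["cx"])/c["fx"],(uv[1]-c["cy"])/c["fy"],1]);d/=np.linalg.norm(d)
        P=np.eye(3)-np.outer(d,d);A.append(P);b.append(P@o)
    return np.linalg.solve(A[0]+A[1],b[0]+b[1])
E
python3 - <<'E'
from bench import r
from h import *
import cv2
c=r.capture("top")
f=lambda x,y:(170+x*.225,125+y*.225)
P=[ray(c,f(*p),72)[:2] for p in[(150,55),(603,150),(522,523),(50,412)]]
print(np.round(P,1)); m=np.mean(P,0);print("centre",m)
print(P[0]-P[3],P[1]-P[2],P[0]-P[1],P[3]-P[2])
for n,p,z in[("tab",(350,200),97),("lk",(122,262),105),("rk",(524,335),105),("s1",(275,215),68.5),("s2",(452,258),68.5),("h1",(258,212),62),("h2",(433,250),62)]:print(n,ray(c,f(*p),z))
# tray
t=[(332,180),(387,178),(394,264),(336,265)]
T=[ray(c,p,30) for p in t];print(np.round(T,1),np.mean(T,0))
E
```

```text
[[ 716.6   70.5]
 [ 651.2 -205.6]
 [ 425.  -150. ]
 [ 494.5  125.5]]
centre [571.82726106 -39.88320945]
[222.14355929 -55.03991255] [226.11989212 -55.66347663] [ 65.4594468  276.12386944] [ 69.43577964 275.50030536]
tab [614.25054133 -52.44418883  97.        ]
lk [576.22985148  80.15067112 105.        ]
rk [ 529.25506079 -152.24107877  105.        ]
s1 [614.07655144  -6.27482002  68.5       ]
s2 [ 585.58589292 -112.66974659   68.5       ]
h1 [618.04101437   4.50233325  62.        ]
h2 [ 592.51449172 -101.44946281   62.        ]
[[ 602.2 -280.6   30. ]
 [ 605.6 -433.2   30. ]
 [ 369.8 -432.2   30. ]
 [ 369.5 -278.9   30. ]] [ 486.78134627 -356.21778449   30.        ]
```

Call:
{"fn": "carry_out", "kwargs": {"targets": [[[1, 1.3, 1], [0, 0, 0.03], 5], [[4, 5.2, 2], [0, 0, 0.13], 5], [[7.5, 9.7, 3], [0, 0, 0.25], 5], [[11, 14.2, 4], [0, 0, 0.37], 5], [[14.5, 18.7, 4], [0, 0, 0.49], 5], [[18, 23.2, 4], [0, 0, 0.61], 5], [[21.5, 27.8, 4], [0, 0, 0.73], 5], [[25, 32.3, 4], [0, 0, 0.85], 5]]}}

```text
time_s: 1.2
ee_pos: [457.1, -264.5, 263.6]
orientation: [2.599, 1.762, 0.001]
wrist_force: [0.1, 0.3, 0.5]
finger_gap: 0.573
```

Call:
{"fn": "carry_out", "kwargs": {"targets": [[[3.5, 4.5, 0], [0, 0, 0.08], 2.5], [[7, 9, 0], [0, 0, 0.145], 2.5], [[10.5, 13.5, 0], [0, 0, 0.145], 2.5], [[14, 18, 0], [0, 0, 0.145], 2.5], [[15.5, 20.2, 0], [0, 0, 0.145], 2.5], [[16.4, 21.2, 0], [0, 0, 0.145], 2.5], [[16.4, 21.2, 0], [0, 0, 0.145], 2.5]]}}

```text
time_s: 2.08
ee_pos: [619.9, -54.5, 262.8]
orientation: [2.47, 1.941, -0.0]
wrist_force: [-0.8, 0.9, -0.1]
finger_gap: 0.287
```

Run:
```python
from bench import r
from h import *
import cv2
s=r.read_state();print(s["ee_pos"],s["orientation"],s["joint_positions"],s["finger_gap"],s["time_s"],s["wrist_force"])
for n in("top","wrist"):
    c=r.capture(n); cv2.imwrite(f"pics/{n}1.png",c["color"][:,:,::-1])
    print(-np.array(c["R"]).T@c["t"],np.array(c["R"])[2])
```

```text
[619.94609899 -54.48836007 262.82533948] [ 2.46968176e+00  1.94144593e+00 -1.36357236e-04] [-2.14206328e-01  1.91113357e-01  1.48506229e+00 -1.75761356e-04
  1.46534172e+00  2.41785748e-02] 0.2871458888930728 2.075 [-0.80239498  0.86296559 -0.12378438]
[ 281.60958282  -82.7521544  1199.25640222] [ 0.23743647 -0.00242404 -0.97140005]
[638.63470484  22.3793342  425.03699359] [-0.06852951 -0.2811939  -0.95720097]
```

View pics/wrist1.png

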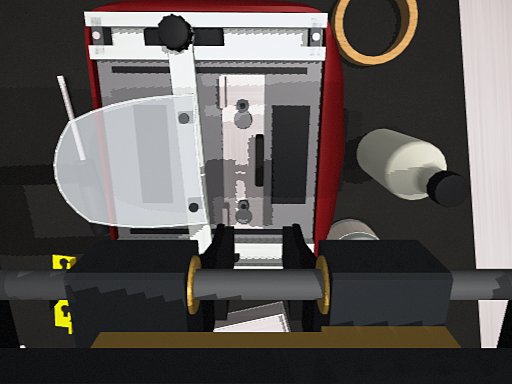

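Run:
```python
import cv2
a=cv2.imread("pics/wrist1.png")[0:240,75:345]
cv2.imwrite("pics/crop2.png",cv2.resize(a,(675,600),interpolation=cv2.INTER_CUBIC))
```

```text
(no output)
```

View pics/crop2.png

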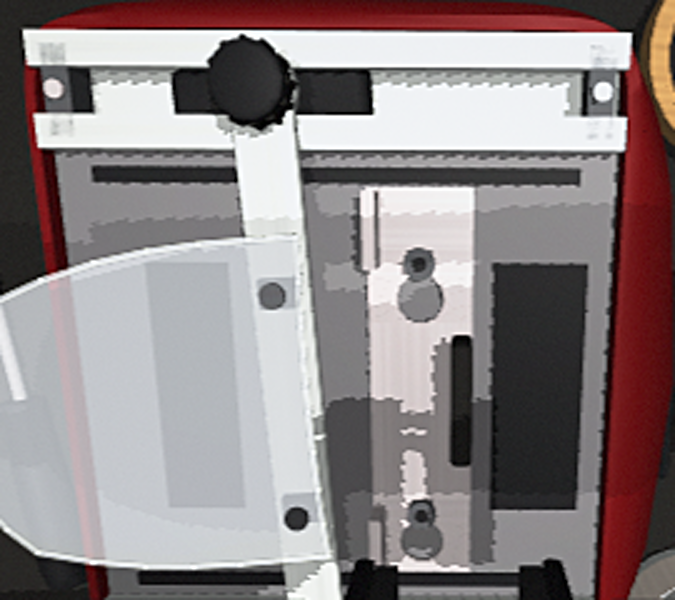

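The picture shows the screw heads at crop (418,264) and (421,513), with their holes to the right (-y). The tab top is at (461,400), the left knob at (250,82), and the stop screws at (53,88) and (602,92).

Run:
```python
from bench import r
from h import *
c=r.capture("wrist")
f=lambda x,y:(75+x*.4-.3,y*.4-.3)
g=lambda n,p,z:print(n,np.round(ray(c,f(*p),z),1))
a=ray(c,f(418,264),68.5);b=ray(c,f(421,513),68.5)
d=(a-b);print(a,b,np.linalg.norm(d),"yaw",np.arctan2(-d[0],d[1]))
y=np.arctan2(-d[0],d[1]);ex=np.array([np.cos(y),np.sin(y)]);ey=np.array([-ex[1],ex[0]])
O=(a+b)[:2]/2-34*ex;print("O",O)
F=lambda p:np.round([ (p[:2]-O)@ex,(p[:2]-O)@ey],1)
for n,p,z in[("tabtop",(461,340),94),("tabbot",(461,465),94),("tab",(461,402),94),("lknob",(250,78),105),("rb1",(25,30),72),("rb2",(632,32),72),("ri1",(35,150),72),("ri2",(627,150),72),("st1",(53,88),72),("st2",(602,92),72),("plL",(473,186),62),("plUL",(370,188),62)]:
    P=ray(c,f(*p),z);print(n,np.round(P,1),F(P))
```

```text
[617.98356021   6.97655368  68.5       ] [591.90742504 -98.65330173  68.5       ] 108.80087857509152 yaw -0.24202430735417085
O [571.93642936 -37.68964759]
tabtop [628.5 -24.1  94. ] [51.7 26.8]
tabbot [616.4 -73.7  94. ] [ 51.8 -24.3]
tab [622.6 -48.1  94. ] [51.7  2. ]
lknob [579.2  83.4 105. ] [-22.  119.3]
rb1 [495.5 125.8  72. ] [-113.4  140.5]
rb2 [718.3  70.5  72. ] [116.2 140.1]
ri1 [483.1  85.1  72. ] [-115.7   97.9]
ri2 [708.9  29.7  72. ] [116.8  98.3]
st1 [498.3 104.4  72. ] [-105.6  120.3]
st2 [703.3  52.7  72. ] [105.9 119.2]
plL [647.2  31.4  62. ] [56.6 85.1]
plUL [606.2  40.6  62. ] [14.5 84.3]
```

Call:
{"fn": "carry_out", "kwargs": {"targets": [[[0.25, 0.5, -4], [0, 0, 0], 2.5], [[0.25, 0.5, -9], [0, 0, 0], 2.5], [[0.25, 0.5, -13], [0, 0, 0], 2.5], [[0.25, 0.5, -15], [0, 0, 0], 2.5], [[0.25, 0.5, -17], [0, 0, 0], 2.5], [[0.25, 0.5, -18.6], [0, 0, 0], 2.5], [[0.25, 0.5, -19.3], [0, 0, 0], 2.5], [[0.25, 0.5, -19.3], [0, 0, 0], 2.5]]}}

```text
time_s: 3.22
ee_pos: [622.5, -50.1, 69.5]
orientation: [-2.471, -1.94, 0.0]
wrist_force: [0.4, -0.2, 0.4]
finger_gap: 0.283
```

Run:
```python
from bench import r
from h import *
import cv2
ims=[r.capture(n)["color"][:,:,::-1] for n in("top","side")]
a=cv2.resize(ims[0][125:265,170:330],(400,350),interpolation=2);b=cv2.resize(ims[1][140:280,160:320],(400,350),interpolation=2)
import numpy as np
cv2.imwrite("pics/p2.png",np.hstack([a,b]))
cv2.imwrite("pics/p2w.png",r.capture("wrist")["color"][:,:,::-1])
```

```text
(no output)
```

View pics/p2.png

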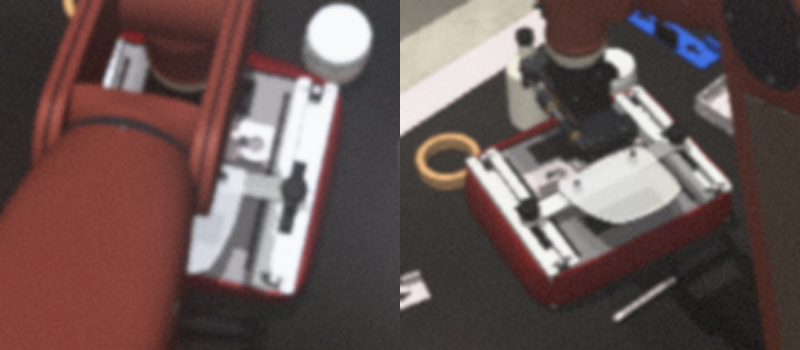

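View pics/p2w.png

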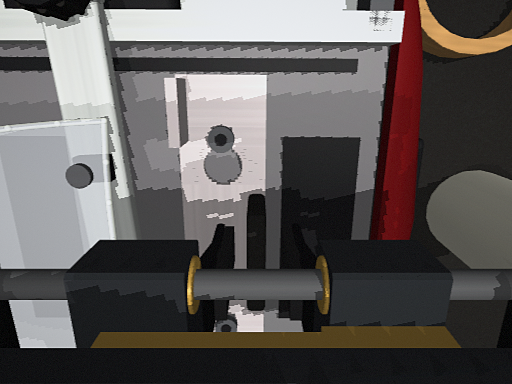

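The tab at (255,250) stands between the fingers. I'll close on it and check the bottle's clearance.

Call:
{"fn": "carry_out", "kwargs": {"targets": [[[0, 0, 0], [0, 0, 0], 0.4], [[0, 0, 0], [0, 0, 0], 0.4], [[0, 0, 0], [0, 0, 0], 0.4], [[0, 0, 0], [0, 0, 0], 0.4]]}}

```text
time_s: 3.88
ee_pos: [622.5, -50.1, 69.8]
orientation: [2.471, 1.94, 0.0]
wrist_force: [-1.4, 0.7, 3.4]
finger_gap: 0.097
```

Run:
```python
from bench import r
from h import *
import cv2
c=r.capture("top")
P=ray(c,(263,104),170);O=np.array([572,-38]);y=-.242
ex=np.array([np.cos(y),np.sin(y)]);ey=np.array([-ex[1],ex[0]])
print(P,(P[:2]-O)@ex,(P[:2]-O)@ey)
print(ex*1.5,ey*1.5,r.read_state()["finger_gap"]*87)
```

```text
[766.7746293  -92.03020077 170.        ] 202.04707681753834 -5.779062526343149
[ 1.45629094 -0.35946724] [0.35946724 1.45629094] 8.630415727220779
```

Call:
{"fn": "carry_out", "kwargs": {"targets": [[[0.07, 0.29, 0], [0, 0, 0], 0.4], [[0.14, 0.58, 0], [0, 0, 0], 0.4], [[0.22, 0.88, 0], [0, 0, 0], 0.4], [[0.29, 1.17, 0], [0, 0, 0], 0.4], [[0.36, 1.46, 0], [0, 0, 0], 0.4], [[0.36, 1.46, 0], [0, 0, 0], 0.4]]}}

```text
time_s: 4.68
ee_pos: [626.1, -36.8, 69.9]
orientation: [2.47, 1.939, -0.002]
wrist_force: [-3.0, -8.8, 5.9]
finger_gap: 0.101
```

Run:
```python
from bench import r
import cv2
c=r.capture("wrist")["color"][:,:,::-1]
cv2.imwrite("pics/p3w.png",c)
```

```text
(no output)
```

View pics/p3w.png

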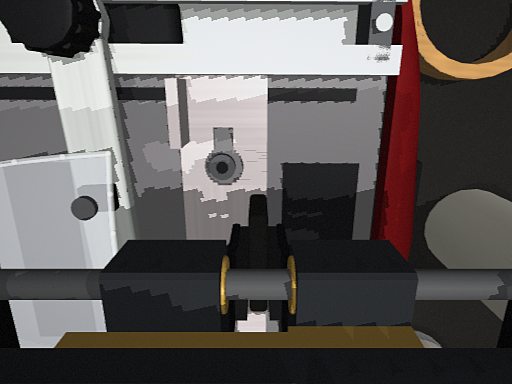

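The screw head is centred in the keyhole hole at (222,168), so I'll lift straight up, easing the side load slightly.

Call:
{"fn": "carry_out", "kwargs": {"targets": [[[-0.03, -0.1, 0], [0, 0, 0], 0.4], [[-0.03, -0.1, 0.3], [0, 0, 0], 0.4], [[-0.03, -0.1, 0.7], [0, 0, 0], 0.4], [[-0.03, -0.1, 1.2], [0, 0, 0], 0.4], [[-0.03, -0.1, 1.8], [0, 0, 0], 0.4], [[-0.03, -0.1, 2.4], [0, 0, 0], 0.4], [[-0.03, -0.1, 3], [0, 0, 0], 0.4]]}}

```text
time_s: 5.6
ee_pos: [626.3, -35.8, 100.6]
orientation: [2.471, 1.94, 0.002]
wrist_force: [0.1, -0.4, -2.4]
finger_gap: 0.099
```

Run:
```python
from bench import r
import cv2
c=r.capture("wrist")["color"][:,:,::-1]
cv2.imwrite("pics/p4w.png",c)
```

```text
(no output)
```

View pics/p4w.png

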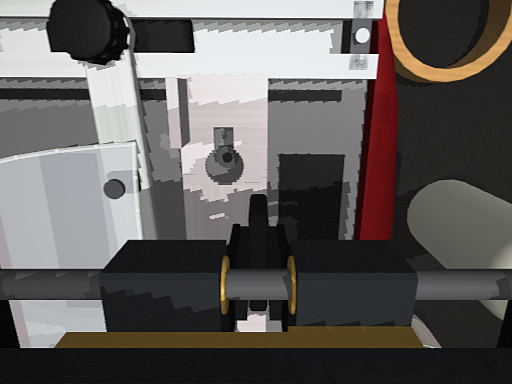

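Call:
{"fn": "carry_out", "kwargs": {"targets": [[[0, 0, 2.5], [0, 0, 0], 0.4], [[0, 0, 6.5], [0, 0, 0], 0.4], [[0, -0.5, 10], [0, 0, -0.05], 0.4], [[-1, -3, 11], [0, 0, -0.18], 0.4], [[-2.7, -7, 11], [0, 0, -0.33], 0.4], [[-4.5, -11.5, 11], [0, 0, -0.49], 0.4], [[-6.3, -16, 11], [0, 0, -0.65], 0.4], [[-8, -20.5, 11], [0, 0, -0.81], 0.4]]}}

```text
time_s: 6.65
ee_pos: [545.3, -242.5, 210.0]
orientation: [3.037, 0.801, 0.002]
wrist_force: [0.5, 0.8, -1.7]
finger_gap: 0.102
```

Call:
{"fn": "carry_out", "kwargs": {"targets": [[[-1.8, -4.5, 0], [0, 0, -0.15], 0.4], [[-3.5, -8.5, 0], [0, 0, -0.3], 0.4], [[-5, -11.5, -1], [0, 0, -0.43], 0.4], [[-5.9, -13.1, -3], [0, 0, -0.52], 0.4], [[-5.9, -13.4, -6], [0, 0, -0.52], 0.4], [[-5.9, -13.4, -8], [0, 0, -0.52], 0.4], [[-5.9, -13.4, -8], [0, 0, -0.52], 0.4]]}}

```text
time_s: 7.52
ee_pos: [485.9, -374.0, 127.5]
orientation: [-3.138, -0.002, 0.004]
wrist_force: [-0.5, 0.4, -1.7]
finger_gap: 0.1
```

Run:
```python
from bench import r
from h import *
import cv2
s=r.read_state();print(s["ee_pos"],s["orientation"])
ims=[r.capture(n)["color"][:,:,::-1] for n in("top","wrist")]
a=cv2.resize(ims[0][140:290,300:450],(384,384),interpolation=2);b=cv2.resize(ims[1],(400,384))
cv2.imwrite("pics/p5.png",np.hstack([a,b]))
```

```text
[ 485.8665252  -374.03330344  127.49916298] [-3.13846480e+00 -1.93721924e-03  4.33324681e-03]
```

View pics/p5.png

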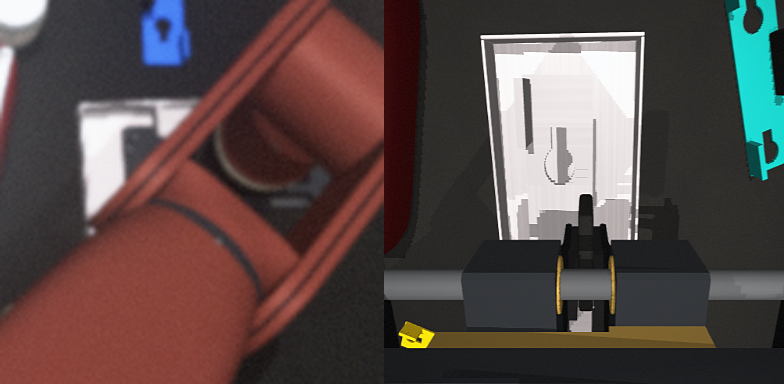

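Call:
{"fn": "carry_out", "kwargs": {"targets": [[[0, 0, -3], [0, 0, 0], 0.4], [[0, 0, -6], [0, 0, 0], 0.4], [[0, 0, -8.5], [0, 0, 0], 0.4], [[0, 0, -10], [0, 0, 0], 0.4], [[0, 0, -10.7], [0, 0, 0], 0.4], [[0, 0, -11.1], [0, 0, 0], 0.4], [[0, 0, -11.1], [0, 0, 0], 0.4]]}}

```text
time_s: 8.5
ee_pos: [487.2, -375.9, 19.2]
orientation: [3.141, 0.001, 0.001]
wrist_force: [-0.6, -0.9, -2.8]
finger_gap: 0.1
```

Call:
{"fn": "carry_out", "kwargs": {"targets": [[[0, 0, -0.2], [0, 0, 0], 0.4], [[0, 0, -0.3], [0, 0, 0], 0.4], [[0, 0, -0.4], [0, 0, 0], 0.4], [[0, 0, -0.4], [0, 0, 0], 0.4]]}}

```text
time_s: 9.0
ee_pos: [486.8, -375.6, 14.9]
orientation: [3.141, 0.001, 0.0]
wrist_force: [-0.7, 0.5, 0.7]
finger_gap: 0.099
```

Call:
{"fn": "carry_out", "kwargs": {"targets": [[[0, 0, -0.05], [0, 0, 0], 3], [[0, 0, -0.05], [0, 0, 0], 3], [[0, 0, 0], [0, 0, 0], 3], [[0, 0, 1], [0, 0, 0], 3], [[0, 0, 4], [0, 0, 0], 3], [[0, 0, 9], [0, 0, 0], 3], [[0, 0, 14], [0, 0, 0], 3], [[0, 0, 18], [0, 0, 0], 3]]}}

```text
time_s: 10.0
ee_pos: [487.2, -376.0, 198.0]
orientation: [3.139, 0.001, 0.003]
wrist_force: [-0.4, -0.5, -0.0]
finger_gap: 0.344
```

Run:
```python
from bench import r
from h import *
import cv2
s=r.read_state();print(s["ee_pos"],s["joint_positions"])
ims=[r.capture(n)["color"][:,:,::-1] for n in("side","wrist")]
a=cv2.resize(ims[0][140:290,250:400],(384,384),interpolation=2);b=cv2.resize(ims[1],(400,384))
cv2.imwrite("pics/p6.png",np.hstack([a,b]))
```

```text
[ 487.22787243 -375.967409    198.02035532] [-7.85259676e-01  2.12832407e-01  1.58192541e+00 -3.44494571e-05
  1.34375149e+00  7.84749597e-01]
```

View pics/p6.png

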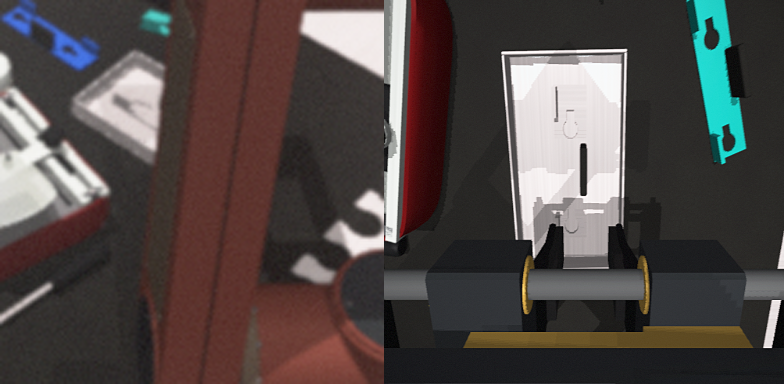

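The strap lies flat inside the tray with its tab up at (583,170), and it is released. Next I measure the knobs in the top view.

Run:
```python
from bench import r
from h import *
import cv2
c=r.capture("top");im=np.ascontiguousarray(c["color"][:,:,::-1])
cv2.imwrite("pics/p7.png",cv2.resize(im[125:260,170:325],(689,600),interpolation=2))
O=np.array([572,-38.]);y=-.242
ex=np.array([np.cos(y),np.sin(y)]);ey=np.array([-ex[1],ex[0]])
for s in(1,-1):
    for x in (-22,-14): 
        X=np.r_[O+x*ex+s*120*ey,105];u=proj(c,X);print(s,x,(u-[170,125])/.225)
```

```text
1 -22 [115.87688026 256.82642178]
1 -14 [119.44702314 243.90661957]
-1 -22 [519.13581714 347.57792775]
-1 -14 [522.08315237 334.35784832]
```

View pics/p7.png

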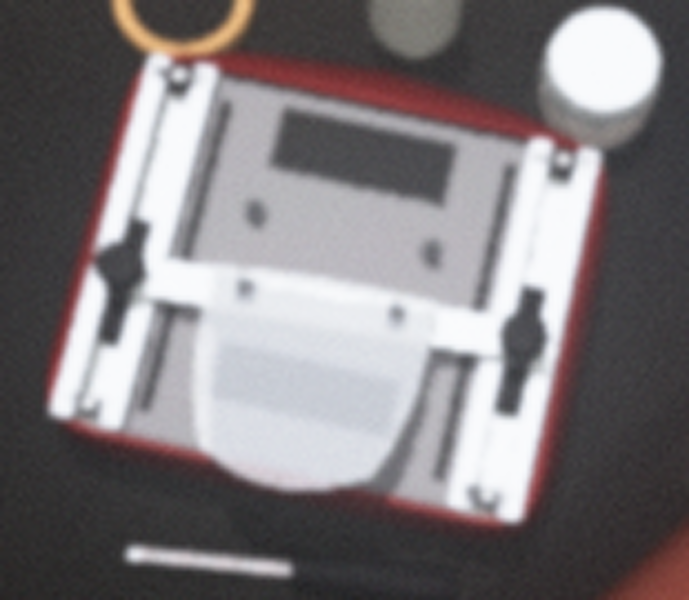

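Call:
{"fn": "carry_out", "kwargs": {"targets": [[[0.1, 1.5, 0], [0, 0, 0.1], 0], [[0.7, 6.5, 0], [0, 0, 0.26], 0], [[1.3, 12, 0], [0, 0, 0.43], 0], [[2, 18, 0], [0, 0, 0.6], 0], [[2.6, 24, 0], [0, 0, 0.77], 0], [[3.3, 30, 0], [0, 0, 0.94], 0], [[4, 36, 0], [0, 0, 1.11], 0], [[4.6, 41.5, 0], [0, 0, 1.25], 0]]}}

```text
time_s: 11.15
ee_pos: [531.9, 41.6, 193.5]
orientation: [-2.541, -1.845, 0.002]
wrist_force: [1.1, -0.9, 0.0]
finger_gap: 0.007
```

Call:
{"fn": "carry_out", "kwargs": {"targets": [[[0.5, 4, 0], [0, 0, 0.08], 0], [[0.6, 5.4, 0], [0, 0, 0.08], 0], [[0.6, 5.4, -2], [0, 0, 0.08], 0], [[0.6, 5.4, -2], [0, 0, 0.08], 0]]}}

```text
time_s: 11.65
ee_pos: [536.9, 92.9, 172.2]
orientation: [-2.471, -1.936, 0.007]
wrist_force: [-0.8, 0.1, 0.2]
finger_gap: 0.001
```

Run:
```python
from bench import r
from h import *
import cv2
s=r.read_state();print(s["ee_pos"],s["orientation"],s["joint_positions"])
cv2.imwrite("pics/p8.png",r.capture("wrist")["color"][:,:,::-1])
```

```text
[536.92313572  92.91857633 172.17108876] [-2.47055215 -1.93646633  0.00656223] [ 2.68888802e-02  7.53910987e-02  1.78515778e+00 -4.57757944e-04
  1.28592269e+00  2.68221996e-01]
```

View pics/p8.png

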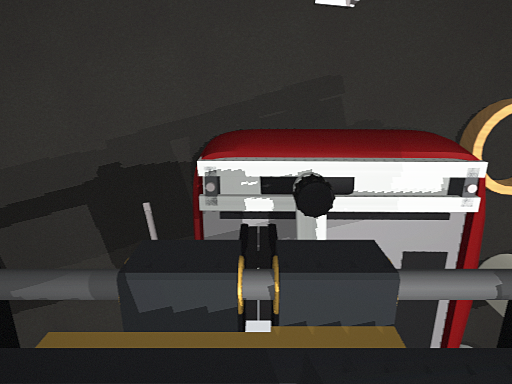

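Call:
{"fn": "carry_out", "kwargs": {"targets": [[[0, 0, -4], [0, 0, 0], 0], [[0, 0, -7], [0, 0, 0], 0], [[0, 0, -8.5], [0, 0, 0], 0], [[0, 0, -9.2], [0, 0, 0], 0], [[0, 0, -9.2], [0, 0, 0], 0], [[0, 0, -9.2], [0, 0, 0], 0]]}}

```text
time_s: 12.45
ee_pos: [539.8, 93.5, 83.9]
orientation: [2.471, 1.939, 0.003]
wrist_force: [0.7, 0.3, 0.5]
finger_gap: 0.004
```

Call:
{"fn": "carry_out", "kwargs": {"targets": [[[0.58, -0.14, 0], [0, 0, 0], 0], [[0.87, -0.22, 0], [0, 0, 0], 0], [[1.07, -0.26, 0], [0, 0, 0], 0], [[1.26, -0.31, 0], [0, 0, 0], 0], [[1.46, -0.36, 0], [0, 0, 0], 0], [[1.65, -0.41, 0], [0, 0, 0], 0]]}}

```text
time_s: 13.2
ee_pos: [554.6, 89.6, 82.3]
orientation: [-2.47, -1.939, 0.002]
wrist_force: [-3.6, 2.0, 2.4]
finger_gap: 0.006
```

Call:
{"fn": "carry_out", "kwargs": {"targets": [[[0.29, -0.07, 0], [0, 0, 0], 0], [[0.68, -0.17, 0], [0, 0, 0], 0], [[1.07, -0.26, 0], [0, 0, 0], 0], [[1.36, -0.34, 0], [0, 0, 0], 0], [[1.65, -0.41, 0], [0, 0, 0], 0], [[1.65, -0.41, 0], [0, 0, 0], 0]]}}

```text
time_s: 13.95
ee_pos: [571.3, 85.9, 82.3]
orientation: [-2.47, -1.939, 0.001]
wrist_force: [-2.3, 3.0, 0.5]
finger_gap: 0.009
```

```bash
cat >> h.py <<'E'
O=np.array([572,-38.]);yw=-.242
ex=np.array([np.cos(yw),np.sin(yw)]);ey=np.array([-ex[1],ex[0]])
def F(p): d=np.array(p)[:2]-O; return np.round([d@ex,d@ey],1)
def W(x,y): return np.round(O+x*ex+y*ey,1)
E
python3 - <<'E'
from bench import r
from h import *
import cv2
s=r.read_state();print(s["ee_pos"],F(s["ee_pos"]),s["wrist_force"])
cv2.imwrite("pics/p9.png",cv2.resize(r.capture("side")["color"][140:280,160:320,::-1],(640,560),interpolation=2))
E
```

```text
[571.34227449  85.9195571   82.32216168] [-30.3 120.2] [-2.30223721  3.03727474  0.49969321]
```

View pics/p9.png

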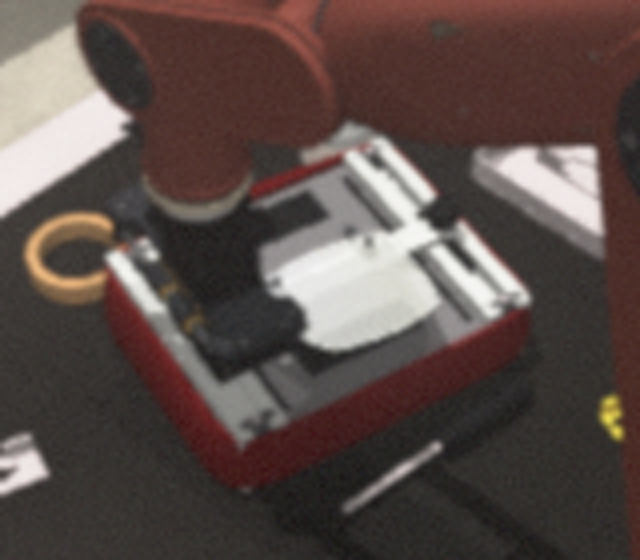

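Call:
{"fn": "carry_out", "kwargs": {"targets": [[[-1, 0.25, 0], [0, 0, 0], 0], [[-2, 0.5, 1], [0, 0, 0], 0], [[-2, 0.5, 5.5], [0, 0, 0], 0], [[-2.5, -1, 9], [0, 0, 0], 0], [[-3.5, -5, 9], [0, 0, 0], 0], [[-5, -10.5, 9], [0, 0, 0], 0], [[-6.5, -16, 9], [0, 0, 0], 0], [[-8, -21.5, 9], [0, 0, 0], 0]]}}

```text
time_s: 15.0
ee_pos: [490.9, -131.2, 173.6]
orientation: [2.469, 1.939, 0.001]
wrist_force: [0.8, -0.9, -0.2]
finger_gap: 0.003
```

Call:
{"fn": "carry_out", "kwargs": {"targets": [[[-0.1, -1.2, 0], [0, 0, 0], 0], [[-0.1, -1.2, 0], [0, 0, 0], 0], [[-0.1, -1.2, 0], [0, 0, 0], 0]]}}

```text
time_s: 15.38
ee_pos: [491.0, -140.5, 172.7]
orientation: [-2.47, -1.941, -0.001]
wrist_force: [0.7, 0.2, 0.6]
finger_gap: 0.007
```

Run:
```python
from bench import r
from h import *
import cv2
s=r.read_state();print(s["ee_pos"],F(s["ee_pos"]),s["wrist_force"])
w=r.capture("wrist");a=w["color"][:,:,::-1];b=cv2.resize(r.capture("top")["color"][125:260,170:325,::-1],(441,384),interpolation=2)
cv2.imwrite("pics/p10.png",cv2.resize(np.hstack([a,b]),(800,322)))
cv2.imwrite("pics/p10w.png",a)
```

```text
[ 490.99910306 -140.45390909  172.73806139] [ -54.1 -118.9] [0.67124525 0.18496923 0.56829184]
```

View pics/p10.png

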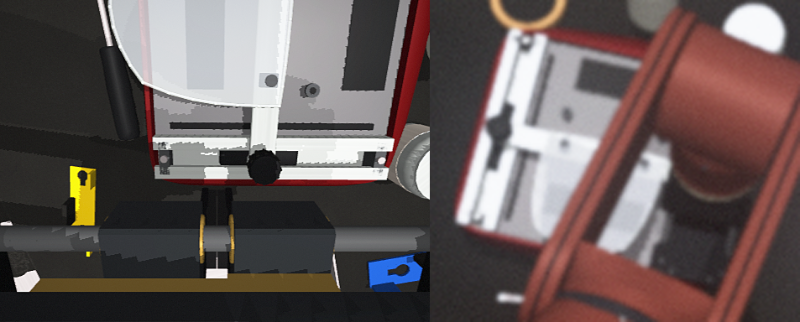

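View pics/p10w.png

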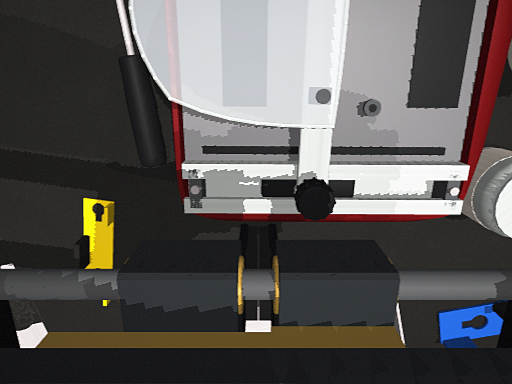

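Run:
```python
from bench import r
from h import *
w=r.capture("wrist");t=r.capture("top")
print("R",F(ray(w,(314,196),105)),"L",F(ray(t,(198.5,177.2),105)), "stops",F(ray(w,(195,190),72)),F(ray(w,(454,191),72)))
print(W(-52,-120),W(-30,-120))
```

```text
R [ -13.8 -114.3] L [ -6.1 117.8] stops [-105.4 -120.4] [ 106.3 -120.4]
[ 492.8 -142. ] [ 514.1 -147.3]
```

Call:
{"fn": "carry_out", "kwargs": {"targets": [[[0, -0.1, -4], [0, 0, 0], 0], [[0, -0.1, -7], [0, 0, 0], 0], [[0, -0.1, -8.6], [0, 0, 0], 0], [[0, -0.1, -9], [0, 0, 0], 0], [[0.49, -0.22, -9], [0, 0, 0], 0], [[0.78, -0.29, -9], [0, 0, 0], 0], [[1.07, -0.36, -9], [0, 0, 0], 0], [[1.36, -0.44, -9], [0, 0, 0], 0]]}}

```text
time_s: 16.58
ee_pos: [504.9, -146.3, 83.0]
orientation: [2.471, 1.939, 0.001]
wrist_force: [-0.1, 0.6, 0.4]
finger_gap: 0.011
```

Call:
{"fn": "carry_out", "kwargs": {"targets": [[[0.29, -0.07, 0], [0, 0, 0], 0], [[0.58, -0.14, 0], [0, 0, 0], 0], [[0.97, -0.24, 0], [0, 0, 0], 0], [[1.36, -0.34, 0], [0, 0, 0], 0], [[1.75, -0.43, 0], [0, 0, 0], 0], [[2.04, -0.5, 0], [0, 0, 0], 0], [[2.3, -0.57, 0], [0, 0, 0], 0], [[2.3, -0.57, 0], [0, 0, 0], 0]]}}

```text
time_s: 17.58
ee_pos: [526.6, -152.1, 82.4]
orientation: [-2.471, -1.939, 0.003]
wrist_force: [-4.6, -1.3, 2.3]
finger_gap: 0.003
```

Run:
```python
from bench import r
from h import *
import cv2
s=r.read_state();print(s["ee_pos"],F(s["ee_pos"]),s["wrist_force"])
w=r.capture("wrist");a=w["color"][:,:,::-1];b=cv2.resize(r.capture("top")["color"][125:260,170:325,::-1],(441,384),interpolation=2)
cv2.imwrite("pics/p11.png",cv2.resize(np.hstack([a,b]),(800,322)))
```

```text
[ 526.62041876 -152.09457048   82.37557525] [ -16.7 -121.6] [-4.62956066 -1.32617811  2.30003449]
```

View pics/p11.png

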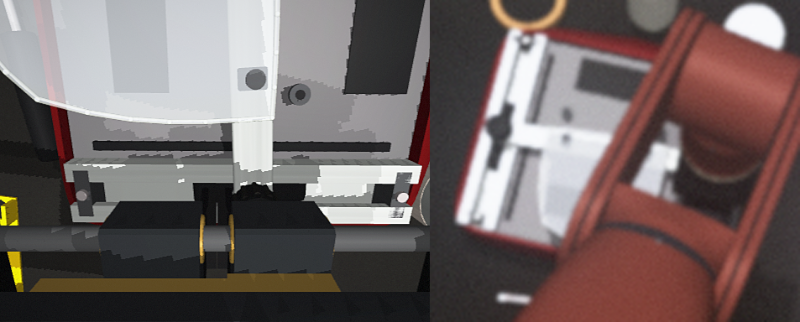

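Call:
{"fn": "carry_out", "kwargs": {"targets": [[[-1, 0.25, 0], [0, 0, 0], 0], [[-2, 0.5, 1], [0, 0, 0], 0], [[-2, 0.5, 5.5], [0, 0, 0], 0], [[-1.5, 2, 9], [0, 0, 0], 0], [[-0.5, 7, 9], [0, 0, 0], 0], [[0.8, 12.5, 9], [0, 0, 0], 0], [[2, 18, 9], [0, 0, 0], 0], [[2.8, 23, 9], [0, 0, 0], 0]]}}

```text
time_s: 18.68
ee_pos: [555.4, 80.3, 173.6]
orientation: [2.47, 1.94, 0.003]
wrist_force: [1.2, 0.4, -0.3]
finger_gap: 0.005
```

Call:
{"fn": "carry_out", "kwargs": {"targets": [[[0.2, 1.1, 0], [0, 0, 0], 0], [[0.2, 1.1, 0], [0, 0, 0], 0], [[0.2, 1.1, 0], [0, 0, 0], 0]]}}

```text
time_s: 19.05
ee_pos: [557.2, 87.9, 172.7]
orientation: [2.472, 1.938, -0.0]
wrist_force: [-0.0, -0.1, -0.0]
finger_gap: 0.003
```

Run:
```python
from bench import r
from h import *
import cv2
s=r.read_state();print(s["ee_pos"],F(s["ee_pos"]),s["wrist_force"])
w=r.capture("wrist");a=w["color"][:,:,::-1];b=cv2.resize(r.capture("top")["color"][125:260,170:325,::-1],(441,384),interpolation=2)
cv2.imwrite("pics/p12.png",cv2.resize(np.hstack([a,b]),(800,322)))
```

```text
[557.18837497  87.92058546 172.71163339] [-44.6 118.7] [-0.04011977 -0.14511616 -0.03854618]
```

View pics/p12.png

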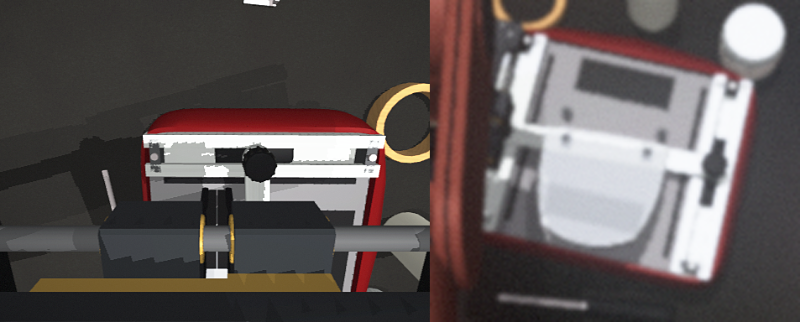

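Run:
```python
from bench import r
from h import *
w=r.capture("wrist");t=r.capture("top")
k=953/800
lw=(260*k,161*k); cr=((714-430)*k,163*k); rt=(170+cr[0]*155/441,125+cr[1]*135/384)
print("L",F(ray(w,lw,105)),"R",F(ray(t,rt,105)))
```

```text
L [ -7.3 125.9] R [   4.8 -119.7]
```

Call:
{"fn": "carry_out", "kwargs": {"targets": [[[0, 0.1, -4], [0, 0, 0], 0], [[0, 0.1, -7], [0, 0, 0], 0], [[0, 0.1, -8.6], [0, 0, 0], 0], [[0, 0.1, -9], [0, 0, 0], 0], [[0.58, -0.04, -9], [0, 0, 0], 0], [[1.07, -0.16, -9], [0, 0, 0], 0], [[1.36, -0.24, -9], [0, 0, 0], 0], [[1.65, -0.31, -9], [0, 0, 0], 0]]}}

```text
time_s: 20.25
ee_pos: [572.7, 86.7, 83.3]
orientation: [-2.469, -1.938, 0.003]
wrist_force: [-12.1, 2.2, 12.7]
finger_gap: 0.005
```

Call:
{"fn": "carry_out", "kwargs": {"targets": [[[0.39, -0.1, 0], [0, 0, 0], 0], [[0.78, -0.19, 0], [0, 0, 0], 0], [[1.16, -0.29, 0], [0, 0, 0], 0], [[1.55, -0.38, 0], [0, 0, 0], 0], [[1.94, -0.48, 0], [0, 0, 0], 0], [[2.23, -0.55, 0], [0, 0, 0], 0], [[2.5, -0.62, 0], [0, 0, 0], 0], [[2.5, -0.62, 0], [0, 0, 0], 0]]}}

```text
time_s: 21.25
ee_pos: [598.2, 81.2, 83.2]
orientation: [-2.469, -1.939, 0.0]
wrist_force: [-4.2, 3.9, 4.7]
finger_gap: 0.001
```

Run:
```python
from bench import r
from h import *
s=r.read_state();print(s["ee_pos"],F(s["ee_pos"]),s["wrist_force"])
print(W(-32,-120))
```

```text
[598.24085838  81.22194675  83.23656177] [ -3.1 122. ] [-4.23310749  3.89729684  4.69335711]
[ 512.2 -146.8]
```

Call:
{"fn": "carry_out", "kwargs": {"targets": [[[-1, 0.25, 0], [0, 0, 0], 0], [[-2, 0.5, 1], [0, 0, 0], 0], [[-2, 0.5, 5.5], [0, 0, 0], 0], [[-2.5, -1, 9], [0, 0, 0], 0], [[-3.7, -5, 9], [0, 0, 0], 0], [[-5.2, -10.5, 9], [0, 0, 0], 0], [[-6.7, -16, 9], [0, 0, 0], 0], [[-8.2, -21.5, 9], [0, 0, 0], 0]]}}

```text
time_s: 22.25
ee_pos: [516.0, -136.6, 173.4]
orientation: [2.47, 1.939, 0.001]
wrist_force: [-0.0, -0.1, 0.8]
finger_gap: 0.004
```

Call:
{"fn": "carry_out", "kwargs": {"targets": [[[-0.4, -1.3, 0], [0, 0, 0], 0], [[-0.4, -1.3, -1], [0, 0, 0], 0], [[-0.4, -1.3, -1], [0, 0, 0], 0]]}}

```text
time_s: 22.62
ee_pos: [512.2, -146.4, 161.3]
orientation: [-2.469, -1.939, 0.001]
wrist_force: [-0.3, -0.8, 0.4]
finger_gap: 0.003
```

Run:
```python
from bench import r
from h import *
import cv2
s=r.read_state();print(s["ee_pos"],F(s["ee_pos"]),s["wrist_force"])
w=r.capture("wrist");a=w["color"][:,:,::-1];b=cv2.resize(r.capture("top")["color"][125:260,170:325,::-1],(441,384),interpolation=2)
cv2.imwrite("pics/p13.png",cv2.resize(np.hstack([a,b]),(800,322)))
```

```text
[ 512.22912502 -146.43907369  161.25981666] [ -32.  -119.6] [-0.30792757 -0.75509711  0.37417852]
```

View pics/p13.png

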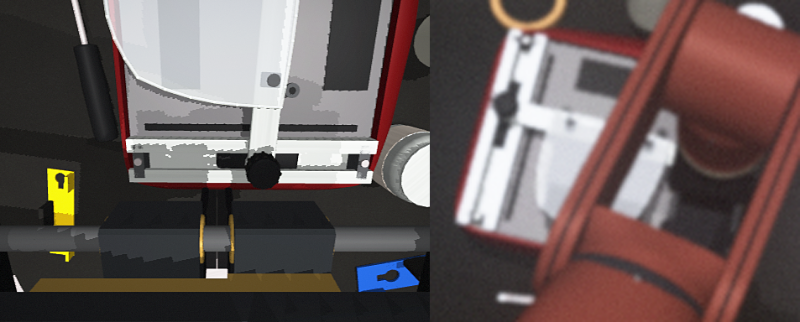

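Call:
{"fn": "carry_out", "kwargs": {"targets": [[[0, -0.05, -4], [0, 0, 0], 0], [[0, -0.05, -7], [0, 0, 0], 0], [[0, -0.05, -7.8], [0, 0, 0], 0], [[0.49, -0.17, -7.8], [0, 0, 0], 0], [[0.97, -0.29, -7.8], [0, 0, 0], 0], [[1.26, -0.36, -7.8], [0, 0, 0], 0], [[1.55, -0.43, -7.8], [0, 0, 0], 0], [[1.84, -0.5, -7.8], [0, 0, 0], 0]]}}

```text
time_s: 23.72
ee_pos: [529.6, -153.0, 85.0]
orientation: [-2.469, -1.938, 0.005]
wrist_force: [-9.4, 0.5, 9.7]
finger_gap: 0.008
```

Call:
{"fn": "carry_out", "kwargs": {"targets": [[[0.39, -0.1, 0], [0, 0, 0], 0], [[0.78, -0.19, 0], [0, 0, 0], 0], [[1.16, -0.29, 0], [0, 0, 0], 0], [[1.55, -0.38, 0], [0, 0, 0], 0], [[1.94, -0.48, 0], [0, 0, 0], 0], [[2.23, -0.55, 0], [0, 0, 0], 0], [[2.5, -0.62, 0], [0, 0, 0], 0], [[2.5, -0.62, 0], [0, 0, 0], 0]]}}

```text
time_s: 24.72
ee_pos: [555.4, -159.8, 84.9]
orientation: [-2.471, -1.939, 0.003]
wrist_force: [-4.0, -1.3, 3.2]
finger_gap: 0.006
```

Run:
```python
from bench import r
from h import *
s=r.read_state();print(s["ee_pos"],F(s["ee_pos"]),s["wrist_force"])
print(W(-18,120))
```

```text
[ 555.42938343 -159.83263277   84.94472528] [  13.1 -122.3] [-4.04619349 -1.28446155  3.16780964]
[583.3  82.8]
```

Call:
{"fn": "carry_out", "kwargs": {"targets": [[[-1, 0.25, 0], [0, 0, 0], 0], [[-2, 0.5, 1], [0, 0, 0], 0], [[-2, 0.5, 5.5], [0, 0, 0], 0], [[-1.5, 2, 8], [0, 0, 0], 0], [[-0.5, 7, 8], [0, 0, 0], 0], [[0.6, 12.5, 8], [0, 0, 0], 0], [[1.8, 18, 8], [0, 0, 0], 0], [[2.6, 23, 8], [0, 0, 0], 0]]}}

```text
time_s: 25.72
ee_pos: [582.2, 72.7, 165.6]
orientation: [2.47, 1.939, 0.002]
wrist_force: [0.2, -0.1, -0.7]
finger_gap: 0.005
```

Call:
{"fn": "carry_out", "kwargs": {"targets": [[[0.2, 1.25, 0], [0, 0, 0], 0], [[0.2, 1.25, -3], [0, 0, 0], 0], [[0.2, 1.25, -6.5], [0, 0, 0], 0], [[0.2, 1.25, -8], [0, 0, 0], 0], [[0.2, 1.25, -8.1], [0, 0, 0], 0]]}}

```text
time_s: 26.35
ee_pos: [583.4, 82.6, 82.9]
orientation: [-2.471, -1.938, 0.003]
wrist_force: [0.6, 0.3, -0.0]
finger_gap: 0.004
```

Run:
```python
from bench import r
from h import *
s=r.read_state();print(s["ee_pos"],F(s["ee_pos"]),s["wrist_force"])
```

```text
[583.39804084  82.59083172  82.87092103] [-17.8 119.8] [ 0.57373348  0.33731694 -0.00442787]
```

Contact is expected 15 mm ahead. I'll push 46 mm in total.

Call:
{"fn": "carry_out", "kwargs": {"targets": [[[0.58, -0.14, 0], [0, 0, 0], 0], [[1.07, -0.26, 0], [0, 0, 0], 0], [[1.36, -0.34, 0], [0, 0, 0], 0], [[1.65, -0.41, 0], [0, 0, 0], 0], [[1.94, -0.48, 0], [0, 0, 0], 0], [[2.33, -0.58, 0], [0, 0, 0], 0], [[2.72, -0.67, 0], [0, 0, 0], 0]]}}

```text
time_s: 27.22
ee_pos: [610.0, 78.0, 84.1]
orientation: [-2.468, -1.938, 0.003]
wrist_force: [-7.6, 4.2, 7.1]
finger_gap: 0.011
```

Call:
{"fn": "carry_out", "kwargs": {"targets": [[[0.39, -0.1, 0], [0, 0, 0], 0], [[0.78, -0.19, 0], [0, 0, 0], 0], [[1.16, -0.29, 0], [0, 0, 0], 0], [[1.45, -0.36, 0], [0, 0, 0], 0], [[1.7, -0.42, 0], [0, 0, 0], 0], [[1.7, -0.42, 0], [0, 0, 0], 0]]}}

```text
time_s: 27.98
ee_pos: [627.9, 73.5, 84.0]
orientation: [-2.469, -1.939, 0.0]
wrist_force: [-2.8, 3.6, 3.6]
finger_gap: 0.002
```

Run:
```python
from bench import r
from h import *
s=r.read_state();print(s["ee_pos"],F(s["ee_pos"]),s["wrist_force"])
print(W(-2,-120))
```

```text
[627.87615248  73.51622117  84.04910422] [ 27.5 121.7] [-2.79899725  3.59536431  3.56468063]
[ 541.3 -154. ]
```

Call:
{"fn": "carry_out", "kwargs": {"targets": [[[-1, 0.25, 0], [0, 0, 0], 0], [[-2, 0.5, 1], [0, 0, 0], 0], [[-2, 0.5, 5.5], [0, 0, 0], 0], [[-2.5, -1, 8], [0, 0, 0], 0], [[-3.7, -5, 8], [0, 0, 0], 0], [[-5.2, -10.5, 8], [0, 0, 0], 0], [[-6.7, -16, 8], [0, 0, 0], 0], [[-8.2, -21.5, 8], [0, 0, 0], 0]]}}

```text
time_s: 28.98
ee_pos: [545.6, -144.2, 164.5]
orientation: [2.47, 1.939, 0.001]
wrist_force: [0.3, 0.6, 0.0]
finger_gap: 0.005
```

Call:
{"fn": "carry_out", "kwargs": {"targets": [[[-0.45, -1.25, 0], [0, 0, 0], 0], [[-0.45, -1.25, 0], [0, 0, 0], 0], [[-0.45, -1.25, 0], [0, 0, 0], 0]]}}

```text
time_s: 29.35
ee_pos: [542.2, -153.9, 163.7]
orientation: [-2.47, -1.941, -0.001]
wrist_force: [-0.2, 0.4, 0.1]
finger_gap: 0.009
```

Run:
```python
from bench import r
from h import *
import cv2
s=r.read_state();print(s["ee_pos"],F(s["ee_pos"]),s["wrist_force"])
w=r.capture("wrist");a=w["color"][:,:,::-1];b=cv2.resize(r.capture("top")["color"][125:260,170:325,::-1],(441,384),interpolation=2)
cv2.imwrite("pics/p14.png",cv2.resize(np.hstack([a,b]),(800,322)))
```

```text
[ 542.24312834 -153.85607803  163.72745323] [  -1.1 -119.6] [-0.17701589  0.36568839  0.09271351]
```

View pics/p14.png

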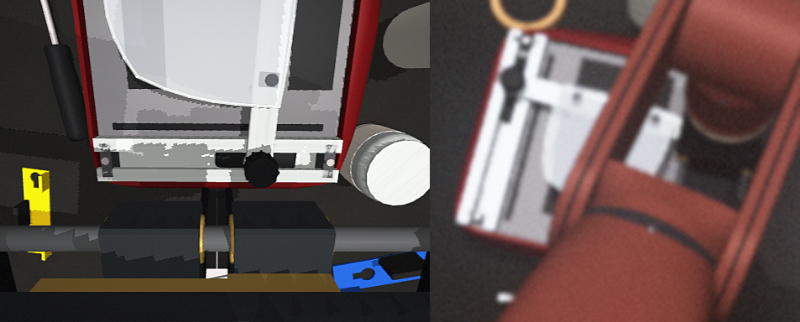

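Call:
{"fn": "carry_out", "kwargs": {"targets": [[[0, -0.05, -4], [0, 0, 0], 0], [[0, -0.05, -7], [0, 0, 0], 0], [[0, -0.05, -8], [0, 0, 0], 0], [[0.49, -0.17, -8], [0, 0, 0], 0], [[0.97, -0.29, -8], [0, 0, 0], 0], [[1.26, -0.36, -8], [0, 0, 0], 0], [[1.55, -0.43, -8], [0, 0, 0], 0], [[1.84, -0.5, -8], [0, 0, 0], 0]]}}

```text
time_s: 30.45
ee_pos: [558.7, -160.1, 84.3]
orientation: [-2.469, -1.938, 0.005]
wrist_force: [-11.3, 1.0, 10.2]
finger_gap: 0.004
```

Call:
{"fn": "carry_out", "kwargs": {"targets": [[[0.39, -0.1, 0], [0, 0, 0], 0], [[0.78, -0.19, 0], [0, 0, 0], 0], [[1.07, -0.26, 0], [0, 0, 0], 0], [[1.26, -0.31, 0], [0, 0, 0], 0], [[1.36, -0.34, 0], [0, 0, 0], 0], [[1.45, -0.36, 0], [0, 0, 0], 0]]}}

```text
time_s: 31.2
ee_pos: [573.3, -164.3, 84.3]
orientation: [-2.47, -1.938, 0.005]
wrist_force: [-9.6, -0.7, 6.9]
finger_gap: 0.007
```

Run:
```python
from bench import r
from h import *
s=r.read_state();print(s["ee_pos"],F(s["ee_pos"]),s["wrist_force"])
```

```text
[ 573.32037892 -164.31989824   84.31406816] [  31.6 -122.3] [-9.55315846 -0.69068908  6.91506174]
```

Next, small 1 mm steps to the stop, watching the force.

Call:
{"fn": "carry_out", "kwargs": {"targets": [[[0.1, -0.02, 0], [0, 0, 0], 0], [[0.2, -0.05, 0], [0, 0, 0], 0], [[0.29, -0.07, 0], [0, 0, 0], 0], [[0.29, -0.07, 0], [0, 0, 0], 0]]}}

```text
time_s: 31.7
ee_pos: [576.5, -165.1, 84.3]
orientation: [-2.47, -1.939, 0.004]
wrist_force: [-7.9, -1.7, 6.4]
finger_gap: 0.008
```

Call:
{"fn": "carry_out", "kwargs": {"targets": [[[0.1, -0.02, 0], [0, 0, 0], 0], [[0.2, -0.05, 0], [0, 0, 0], 0], [[0.2, -0.05, 0], [0, 0, 0], 0]]}}

```text
time_s: 32.08
ee_pos: [578.4, -165.5, 84.3]
orientation: [-2.47, -1.938, 0.004]
wrist_force: [-6.8, -1.2, 6.6]
finger_gap: 0.005
```

Call:
{"fn": "carry_out", "kwargs": {"targets": [[[0.1, -0.02, 0], [0, 0, 0], 0], [[0.2, -0.05, 0], [0, 0, 0], 0], [[0.2, -0.05, 0], [0, 0, 0], 0]]}}

```text
time_s: 32.45
ee_pos: [578.7, -165.6, 84.3]
orientation: [-2.467, -1.937, 0.008]
wrist_force: [-15.3, 0.7, 12.1]
finger_gap: 0.002
```

Run:
```python
from bench import r
from h import *
import cv2
s=r.read_state();print(s["ee_pos"],F(s["ee_pos"]),s["wrist_force"])
cv2.imwrite("pics/p15.png",r.capture("wrist")["color"][:,:,::-1])
```

```text
[ 578.68649903 -165.61930255   84.2716057 ] [  37.1 -122.3] [-15.28654333   0.65047516  12.07471959]
```

View pics/p15.png

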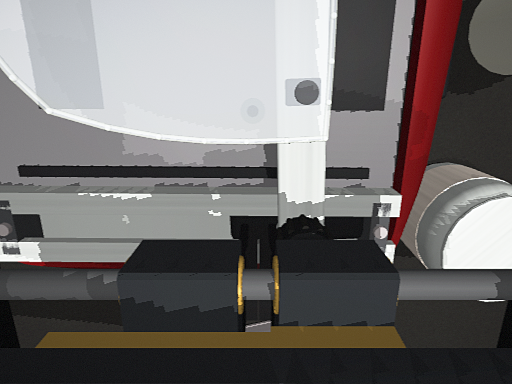

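The right end is home: the force rose to 15 N and motion stopped at TCP x = 37. Now the left one.

Call:
{"fn": "carry_out", "kwargs": {"targets": [[[-1, 0.25, 0], [0, 0, 0], 0], [[-2, 0.5, 1], [0, 0, 0], 0], [[-2, 0.5, 5.5], [0, 0, 0], 0], [[-1.5, 2, 8], [0, 0, 0], 0], [[-0.5, 7, 8], [0, 0, 0], 0], [[0.8, 12.5, 8], [0, 0, 0], 0], [[2.1, 18, 8], [0, 0, 0], 0], [[3, 23, 8], [0, 0, 0], 0]]}}

```text
time_s: 33.5
ee_pos: [612.1, 66.5, 164.6]
orientation: [2.47, 1.939, 0.002]
wrist_force: [-0.2, -0.0, -0.5]
finger_gap: 0.01
```

Call:
{"fn": "carry_out", "kwargs": {"targets": [[[0.3, 1, 0], [0, 0, 0], 0], [[0.3, 1, -3], [0, 0, 0], 0], [[0.3, 1, -6.5], [0, 0, 0], 0], [[0.3, 1, -8], [0, 0, 0], 0], [[0.3, 1, -8.1], [0, 0, 0], 0]]}}

```text
time_s: 34.12
ee_pos: [614.0, 73.9, 81.8]
orientation: [-2.471, -1.938, 0.002]
wrist_force: [0.3, 0.8, 0.3]
finger_gap: 0.009
```

Run:
```python
from bench import r
from h import *
s=r.read_state();print(s["ee_pos"],F(s["ee_pos"]),s["wrist_force"])
```

```text
[614.00075747  73.9125668   81.81008887] [ 14.  118.7] [0.33104515 0.81660459 0.28002895]
```

Call:
{"fn": "carry_out", "kwargs": {"targets": [[[0.58, -0.1, 0], [0, 0, 0], 0], [[1.07, -0.22, 0], [0, 0, 0], 0], [[1.36, -0.3, 0], [0, 0, 0], 0], [[1.65, -0.37, 0], [0, 0, 0], 0], [[1.84, -0.42, 0], [0, 0, 0], 0], [[1.99, -0.46, 0], [0, 0, 0], 0], [[1.99, -0.46, 0], [0, 0, 0], 0]]}}

```text
time_s: 35.0
ee_pos: [633.9, 71.2, 83.7]
orientation: [-2.469, -1.939, 0.001]
wrist_force: [-6.2, 4.6, 6.7]
finger_gap: 0.002
```

Call:
{"fn": "carry_out", "kwargs": {"targets": [[[0.1, -0.02, 0], [0, 0, 0], 0], [[0.2, -0.05, 0], [0, 0, 0], 0], [[0.25, -0.06, 0], [0, 0, 0], 0], [[0.25, -0.06, 0], [0, 0, 0], 0]]}}

```text
time_s: 35.5
ee_pos: [636.3, 70.8, 83.7]
orientation: [-2.469, -1.938, 0.001]
wrist_force: [-8.1, 4.3, 6.7]
finger_gap: 0.01
```

Run:
```python
from bench import r
from h import *
s=r.read_state();print(s["ee_pos"],F(s["ee_pos"]),s["wrist_force"])
```

```text
[636.28733916  70.83590866  83.66064606] [ 36.3 121.1] [-8.11648842  4.25199955  6.66418867]
```

Call:
{"fn": "carry_out", "kwargs": {"targets": [[[0.1, -0.02, 0], [0, 0, 0], 0], [[0.2, -0.05, 0], [0, 0, 0], 0], [[0.2, -0.05, 0], [0, 0, 0], 0]]}}

```text
time_s: 35.88
ee_pos: [637.6, 70.6, 83.6]
orientation: [-2.467, -1.938, 0.002]
wrist_force: [-9.8, 4.4, 9.1]
finger_gap: 0.005
```

Call:
{"fn": "carry_out", "kwargs": {"targets": [[[0.1, -0.02, 0], [0, 0, 0], 0], [[0.2, -0.05, 0], [0, 0, 0], 0], [[0.2, -0.05, 0], [0, 0, 0], 0]]}}

```text
time_s: 36.25
ee_pos: [637.8, 70.6, 83.7]
orientation: [-2.465, -1.936, 0.007]
wrist_force: [-17.3, 6.7, 14.5]
finger_gap: 0.006
```

The left end is home too: stalled at TCP x ≈ 37.8 with 17 N. I'll retreat and verify.

Call:
{"fn": "carry_out", "kwargs": {"targets": [[[-1, 0.25, 0], [0, 0, 0], 0], [[-2, 0.5, 1], [0, 0, 0], 0], [[-2.5, 0.5, 6], [0, 0, 0], 0], [[-3.5, -1, 10], [0, 0, 0], 0], [[-5, -6, 12], [0, 0, 0], 0], [[-6.5, -12, 13], [0, 0, 0], 0], [[-8, -18, 13], [0, 0, 0], 0], [[-9.5, -24, 13], [0, 0, 0], 0]]}}

```text
time_s: 37.25
ee_pos: [545.7, -173.6, 214.0]
orientation: [2.469, 1.938, 0.002]
wrist_force: [0.1, -0.0, -0.1]
finger_gap: 0.003
```

Run:
```python
from bench import r
import cv2
cv2.imwrite("pics/p16.png",r.capture("wrist")["color"][:,:,::-1])
```

Call:
{"fn": "carry_out", "kwargs": {"targets": [[[-1, -6, 0], [0, 0, 0], 0], [[-2, -12, 0], [0, 0, 0], 0], [[-3, -18, 0], [0, 0, 0], 0], [[-4, -23, 0], [0, 0, 0], 0], [[-4, -25, 0], [0, 0, 0], 0], [[-4, -25, 0], [0, 0, 0], 0]]}}

```text
time_s: 38.05
ee_pos: [506.0, -422.3, 212.6]
orientation: [2.473, 1.937, 0.001]
wrist_force: [-0.2, 0.6, -0.6]
finger_gap: 0.006
```

Run:
```python
from bench import r
from h import *
import cv2
s=r.read_state();print(s["ee_pos"],F(s["ee_pos"]),s["time_s"])
c=r.capture("top");im=c["color"][:,:,::-1]
cv2.imwrite("pics/p17.png",cv2.resize(im[125:260,170:325],(689,600),interpolation=2))
for x in(55,60):
  for q in(1,-1): print(x,q,(proj(c,np.r_[W(x,q*120),105])-[170,125])/.225)
```

```text
[ 506.0299663  -422.27546562  212.64883143] [  28.  -388.9] 38.05
55 1 [149.80337521 134.12259139]
55 -1 [547.13640221 222.18303017]
60 1 [151.9690399  126.37784963]
60 -1 [548.92299031 214.09654847]
```

View pics/p16.png

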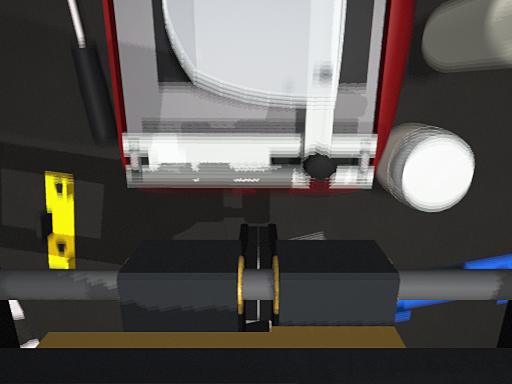

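View pics/p17.png

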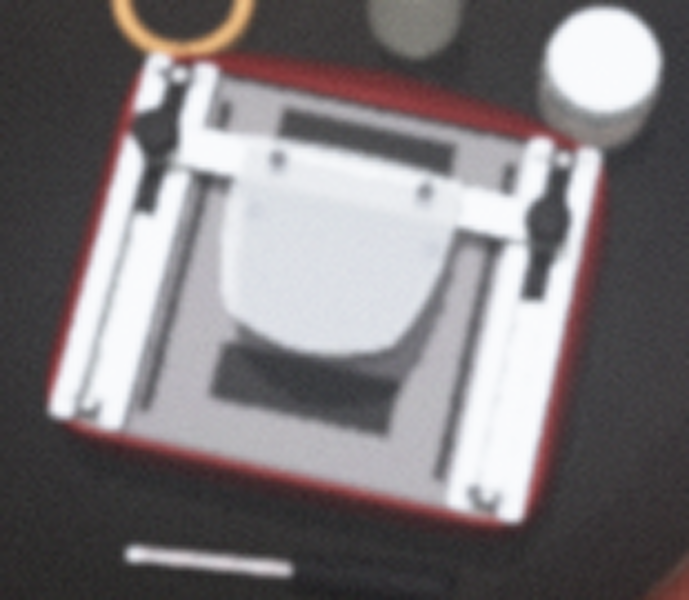

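Both shoes reach their stops at (180,75) and (563,165), and the carriage looks square. There is time in hand, so I'll re-touch the right knob to make sure it was not drawn back by the last push.

Call:
{"fn": "carry_out", "kwargs": {"targets": [[[0.5, 2, 0], [0, 0, 0], 0], [[1.5, 7, 0], [0, 0, 0], 0], [[2.8, 13, 0], [0, 0, 0], 0], [[4, 19, 0], [0, 0, 0], 0], [[5.2, 24, 0], [0, 0, 0], 0], [[5.8, 26.2, -4], [0, 0, 0], 0], [[5.8, 26.2, -5], [0, 0, 0], 0], [[5.8, 26.2, -5], [0, 0, 0], 0]]}}

```text
time_s: 39.1
ee_pos: [563.5, -158.4, 162.1]
orientation: [-2.469, -1.941, 0.002]
wrist_force: [-0.7, -0.9, 1.3]
finger_gap: 0.008
```

Run:
```python
from bench import r
from h import *
import cv2
s=r.read_state();print(s["ee_pos"],F(s["ee_pos"]),s["time_s"])
cv2.imwrite("pics/p18.png",r.capture("wrist")["color"][:,:,::-1])
```

```text
[ 563.4545613  -158.36033141  162.09364432] [  20.5 -118.9] 39.1
```

View pics/p18.png

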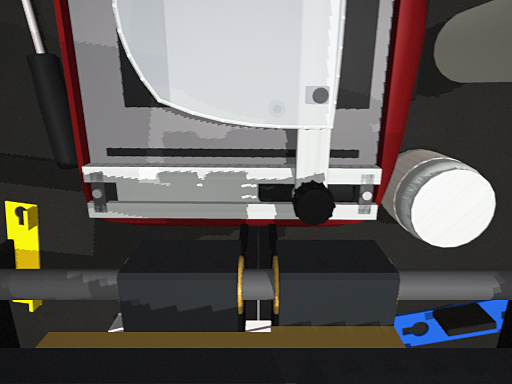

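Call:
{"fn": "carry_out", "kwargs": {"targets": [[[0, -0.1, -4], [0, 0, 0], 0], [[0, -0.1, -7], [0, 0, 0], 0], [[0, -0.1, -7.9], [0, 0, 0], 0], [[0.5, -0.2, -7.9], [0, 0, 0], 0], [[1, -0.32, -7.9], [0, 0, 0], 0], [[1.3, -0.4, -7.9], [0, 0, 0], 0], [[1.5, -0.46, -7.9], [0, 0, 0], 0]]}}

```text
time_s: 40.02
ee_pos: [578.9, -164.3, 84.3]
orientation: [-2.471, -1.939, 0.002]
wrist_force: [-8.4, 2.6, 7.2]
finger_gap: 0.002
```

Call:
{"fn": "carry_out", "kwargs": {"targets": [[[0.1, -0.02, 0], [0, 0, 0], 0], [[0.2, -0.05, 0], [0, 0, 0], 0], [[0.2, -0.05, 0], [0, 0, 0], 0]]}}

```text
time_s: 40.4
ee_pos: [579.0, -164.3, 84.1]
orientation: [-2.468, -1.938, 0.005]
wrist_force: [-11.4, 2.2, 10.3]
finger_gap: 0.0
```

Run:
```python
from bench import r
from h import *
s=r.read_state();print(s["ee_pos"],F(s["ee_pos"]),s["wrist_force"])
```

```text
[ 579.00235665 -164.29287735   84.06713325] [  37.1 -120.9] [-11.44148885   2.19573261  10.28125971]
```

The right knob is firm at the same place (37.1), so it is home. I'll retreat clear and check the strap.

Call:
{"fn": "carry_out", "kwargs": {"targets": [[[-1, 0.25, 0], [0, 0, 0], 0], [[-2, 0.5, 1], [0, 0, 0], 0], [[-2.5, 0, 6], [0, 0, 0], 0], [[-3, -3, 11], [0, 0, 0], 0], [[-4, -8, 14], [0, 0, 0], 0], [[-5.5, -14, 16], [0, 0, 0], 0], [[-7, -20, 16], [0, 0, 0], 0], [[-8.5, -26, 16], [0, 0, 0], 0]]}}

```text
time_s: 41.4
ee_pos: [496.0, -425.5, 245.3]
orientation: [2.469, 1.938, 0.001]
wrist_force: [0.8, -0.5, 0.4]
finger_gap: 0.002
```

Call:
{"fn": "carry_out", "kwargs": {"targets": [[[0, -5, 0], [0, 0, 0], 0], [[0, -9, 0], [0, 0, 0], 0], [[0, -10, 0], [0, 0, 0], 0], [[0, -10, 0], [0, 0, 0], 0]]}}

```text
time_s: 41.9
ee_pos: [496.2, -523.6, 243.6]
orientation: [-2.472, -1.939, -0.001]
wrist_force: [-0.2, -0.2, 0.5]
finger_gap: 0.01
```

Run:
```python
from bench import r
from h import *
import cv2
s=r.read_state();print(s["ee_pos"],s["wrist_force"],s["qd"].round(3))
c=r.capture("top");t=c["color"][125:260,170:325,::-1];w=r.capture("wrist")["color"][:,:,::-1]
cv2.imwrite("pics/p19.png",cv2.resize(np.hstack([w,cv2.resize(t,(441,384),interpolation=2)]),(800,322)))
```

```text
[ 496.20087639 -523.62917182  243.61547828] [-0.16385923 -0.19685304  0.49352679] [ 0.025 -0.021  0.023  0.005  0.003  0.003]
```

View pics/p19.png

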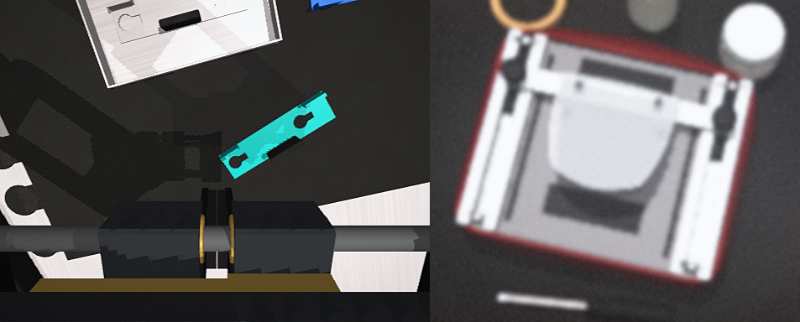

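The strap lies in the tray with its tab up at (180,20). The carriage is home at both ends, with knobs at (514,66) and (724,118). The bystanders are where they were.

```bash
python3 -c "
from bench import r
print(r.job_done())"
```

```text
the job is handed in; nothing more can be done
None
```

I took the lock strap off its two screws and laid it flat in the tray. I then pushed the left and right knobs in turn, three pushes each, until both ends of the carriage stood against the nose stops. The job was handed in at about 42 s of the 72 s allowed; no verdict was reported.

**Last checks:**
- **Carriage:** each knob stopped moving as the push force rose, to about 23 N on the left and 20 N on the right. A second touch on the right knob after the last left push stopped at the same place (tool 37.1 mm along the rail). In the top view the carriage looks square, with both shoes at the stops.
- **Strap:** it lies in the tray with its tab up, and the fingers have let go.
- **Bystanders:** the screwdriver, bottle, can and tape looked unmoved. The carton was outside my last crops, but the arm never went near it.
- **Forces:** the highest wrist reading at the end of any move was about 24 N, well under the 60 N limit. I kept the gripper above the screen at every crossing and saw no sign of contact with it.

**Disagreement:** the knob positions read from the top view came out about 2 to 3 mm short of those from the wrist view. I put this down to picking the knob centre by eye, and relied on the felt stops instead.

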